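Try the drilled furniture foot on the peg, then hold it hole-up for glue

ROBOT

A 6-joint arm with a two-finger parallel gripper is mounted at the origin on the work surface. World frame = base frame: x ahead of the robot, y to its left, z up, the work surface at z = 0. Lengths are in m, angles in rad, forces in N, time in s.
With the tool pointing down it reaches from about 0.35 to 0.775 m from the base axis. Payload 5.5 kg.
Tool frame: the origin (TCP) lies midway between the tips of the shut fingers; the grasp point (between the pads) lies grip_point_offset behind it (grip_point_offset is the distance from the TCP to the grasp point, in m); z points along the fingers, y is the direction in which the jaws open and shut (so a half turn about z gives the same grasp; the last joint's range is limited). The gripper opens to 85 mm and grips with 20 to 120 N. Pads are 22 mm wide; open, the fingers measure 114 mm over their backs; the gripper's body (76 mm by 85 mm) begins 54 mm behind the grasp point. The pads swing forward as they close: fully open they stand 13 mm farther back than shut.
Start: joints at [-1.29, 0.313, 0.046, 1.304, 0, 1.431], TCP at [0.235, -0.525, 0.231] pointing down, gripper open.
Joint ranges: [-2.76, 2.76], [-0.86, 1.69], [-1.03, 1.26], [-2.2, 2.34], [-1.47, 1.5], [-3.14, 3.14]. Speed limits (rad/s): [2.57, 2.57, 3.14, 3.14, 3.14, 3.14].

INTERFACE

Orientations are given as a unit quaternion [w, x, y, z].
In Python, from workcell import * gives the robot as it stands.
- The arm moves only by the tool send_rows, never from a script. Its argument "series" is one flat list of numbers, 7 for each row, row after row: the shift along the tool's x, y, z in cm, then the turn, a rotation vector about the tool's x, y, z in degrees, then the opening, from 0 (shut) to 1 (fully open). A call has 1 to 10 rows; each row is the pose to reach, as a shift and turn from the pose commanded when the call began, along the tool's axes at that moment; what a row does not reach only later rows make up. A row lasts 1/12 s, in which the tool goes at most 41.7 mm and 7.16 degrees, less where a joint would pass 70% of its speed; a pose out of reach is approached as far as the arm can. A call with a gripper value outside its range is refused whole. The fingers move at their own pace and stop on an object; "newtons" is the grip in N (left out, the last holds). Time passes only in rows, so rows that repeat a pose let the fingers close. It gives the time, the measured TCP pose, the force and the opening at its end, in the units of the state.
- get_state(): the state, without advancing time (a new reading comes with each control period).
- read_camera(name): name is "side" or "top" or "wrist"; returns the picture (400x640x3 uint8, blue, green, red); there is no depth.
- camera_info(name): a dict with "K" (3x3 intrinsics, pixels), "xyz" and "attitude" of the camera in the world. Camera axes: x right, y down, z forward; pixel columns grow to the right and rows downward; lengths in m; the calibration is good to about 2 mm. The wrist camera is an equidistant fisheye: a pixel r from the principal point sees the ray r / f radians off the axis. A picture is of the moment at which its call begins: read the wrist's pose just before it. camera_info takes no time and is no camera call; for the wrist camera it gives the pose at the moment of the call.
- hand_in(): hands the job in, once; it reports no verdict.
Trained networks look in the newest picture that a camera, given by its name, has taken for a name from the list of things; names that differ only in an ending like _2 or _b are one class to them, and where a whole thing is asked for, a point or a joint stands for the part that bears it (a point fixed in the world has none). Each returns a list of dicts, best first, with "p" (0 to 1); they miss things now and then, are a little off and sometimes report something else, mostly with a low value. They report only what shows in the picture. A call takes as long as a camera call. They do not tell look-alikes from the thing itself.
- silhouettes(camera, label): "pixels" (400x640 bool, what is visible of it) and "box" ([left, top, width, height] in pixels, round what is visible of it).
The state is a dict: "clock": time; "joint_pos": joint angles; "qvel": joint speeds; "tau": joint torques, N m; "tcp_pos": TCP position; "orientation": TCP orientation; "wrist_force": force on the tool from outside, world axes, zero at the start; "ft_torque": the same for the moment, N m; "finger_gap": finger opening in m.
Only numpy, scipy, OpenCV 4.12 (cv2) and the standard library are available. Lean on these libraries where they do the work, as an engineer would, in place of code of your own. Each camera call takes 0.05 s, during which the arm holds its last target. There are 200 camera calls.

TASK

One end of the short square oak foot has a blind dowel hole, the other end is plain, and from above they look alike: find the drilled end by trying the foot on the horizontal try-peg and slide it fully on, up to the peg's wooden shoulder. Then draw it off the peg, turn it so that the hole points straight up, ready for glue, and finish still gripping it steadily in the air, upright and about 10 cm or more clear of the bench; do not put it down or let go. Leave the other workpieces, the longer plain offcut and the carved rosette, where they lie.

Things in the scene. Friction and masses are not known exactly. Their poses are not given: they have to be found in the camera images.
- foot: Loose oak foot: square block 44 x 44 x 80 mm, 0.1 to 0.15 kg, a thin dark scored line round it 13 mm from each end. Lies on its side at first, in any direction. Origin: centre of the long side underneath at the start, 22 mm off the long axis. x: along the length, out of the drilled end; z: up at the start. Blind hole: round, 16 mm wide, 32 mm deep, central in one end.
- foot_hole (a point): Centre of the mouth of the blind hole, in the drilled end face of the foot; 40 mm along x and 22 mm along z from the foot's origin. Axes as the foot's.
- foot_plain (a point): Centre of the plain end face of the foot, 80 mm from foot_hole. Axes as the foot's.
- stand: Try-peg stand, fixed: dark wooden upright 40 (x) by 70 mm (y), 88 mm high, on a base plate 90 x 100 x 18 mm (x -20 to 70 mm). A level steel peg, 12 mm thick, 25 mm long, last 6 mm tapering to 6 mm, sticks out of its face (the shoulder, x = -20 mm) along -x, roughly towards the robot, its axis 70 mm above the bench. Origin: on the bench under the upright's centre; z up.
- peg_tip (a point): Tip of the peg, on its axis: x = -45 mm, y = 0, z = 70 mm in the stand's frame. Axes as the stand's.
- offcut: Bystander: plain square oak offcut, 120 x 44 x 44 mm, no scored lines, no hole. Origin: centre of its underside; x along its length.
- rosette: Bystander: round carved oak rosette, 72 mm across, 20 mm high, lying flat. Origin: centre of its underside.
Not all that is in view belongs to the job. Leave any green or purple look-alike of the foot alone.

How it is judged:
By the outcome, as a careful person would: the job done as asked, in the order asked, and still so for the second after the job is handed in, while the arm keeps its last pose, push and grip.
It also fails if it takes over 67 s, if anything falls off the work surface, if the arm or the gripper's body presses on something with over 40 N, if the wrist force passes 120 N, or if a joint passes its speed limit or range.

## Working session

There is one attempt and no reset: what is moved stays moved. The work goes in short steps, Python scripts to look and compute and a tool call to move; the robot and the scene stay as the last step left them, time stands still between calls to the robot, and variables do not carry over. Pictures are saved under pics/ and viewed, about 8 in all and at most 12, crops included, and the job is handed in when it is done.

Besides the shell and the picture viewer there is one more tool, called after ">>>" by a JSON object that holds its "method" and its "body". send_rows: Moves the arm, as the interface text tells. Its arguments: {"type":"object","properties":{"series":{"type":"array"},"newtons":{"type":"number"}},"required":["series"]}

```bash
ls; mkdir -p pics; cat > h.py <<'E'
from workcell import *
import numpy as np, cv2
from scipy.spatial.transform import Rotation as R
def rot(q): return R.from_quat([q[1],q[2],q[3],q[0]])
def rmat(a):
    a=np.array(a,float)
    return a if a.shape==(3,3) else rot(a).as_matrix()
def ray(cam,u,v,ci=None):
    ci=ci or camera_info(cam);K=np.array(ci['K'])
    x=(u-K[0,2])/K[0,0];y=(v-K[1,2])/K[1,1]
    if cam=='wrist':
        r=np.hypot(x,y); d=np.array([np.sin(r)*x/r,np.sin(r)*y/r,np.cos(r)]) if r>0 else np.array([0,0,1.])
    else: d=np.array([x,y,1.])
    return np.array(ci['xyz']),rmat(ci['attitude'])@d
def at_z(cam,u,v,z,ci=None):
    o,d=ray(cam,u,v,ci); return o+d*(z-o[2])/d[2]
def proj(cam,P,ci=None):
    ci=ci or camera_info(cam);K=np.array(ci['K']);p=rmat(ci['attitude']).T@(np.array(P)-ci['xyz'])
    if cam=='wrist':
        th=np.arctan2(np.hypot(p[0],p[1]),p[2]);n=np.hypot(p[0],p[1]);q=p[:2]/n*th
    else: q=p[:2]/p[2]
    return K[0,0]*q[0]+K[0,2],K[1,1]*q[1]+K[1,2]
E
python3 - <<'E'
from h import *
for c in ['top','side','wrist']:
    print(c,camera_info(c))
    im=read_camera(c); cv2.imwrite(f'pics/{c}0.png',im)
    for n in ['foot','stand','offcut','rosette','peg_tip','foot_hole']:
        try: print(n,[(round(d['p'],2),d['box']) for d in silhouettes(c,n)][:4])
        except Exception as e: print(n,e)
print(get_state())
a=[cv2.imread(f'pics/{c}0.png') for c in['top','side']]
E
```

```text
pics
top {'K': array([[410.51404972,   0.        , 322.18739162],
       [  0.        , 410.51404972, 200.48502813],
       [  0.        ,   0.        ,   1.        ]]), 'xyz': array([ 0.39208243, -0.01854626,  1.07105719]), 'attitude': array([-0.0307002 ,  0.71474744, -0.69795593,  0.03242078])}
foot [(0.94, [426.1, 247.5, 27.4, 41.8]), (0.92, [372.2, 253.2, 25.0, 31.4]), (0.61, [400.3, 196.5, 38.2, 38.2])]
stand [(0.55, [213.3, 106.5, 52.7, 48.1]), (0.5, [334.9, 161.1, 49.0, 40.6])]
offcut [(0.96, [338.9, 161.1, 43.5, 38.0])]
rosette []
peg_tip [(0.6, [215.4, 106.4, 48.7, 45.7])]
foot_hole [(0.86, [422.2, 250.3, 34.9, 36.4]), (0.68, [394.9, 200.6, 42.1, 32.9]), (0.66, [373.0, 245.4, 28.2, 42.0])]
side {'K': array([[487.26609486,   0.        , 325.77219109],
       [  0.        , 487.26609486, 198.67199363],
       [  0.        ,   0.        ,   1.        ]]), 'xyz': array([ 0.46553286, -0.72790402,  0.89656559]), 'attitude': array([-0.34945487,  0.93658024, -0.01974124,  0.01757899])}
foot [(0.71, [279.0, 286.8, 40.8, 50.6]), (0.67, [214.1, 256.8, 41.8, 39.2]), (0.57, [204.5, 318.6
[... 807 characters left out ...]
': 1.05, 'joint_pos': array([-1.28961156e+00,  3.13213207e-01,  4.60858673e-02,  1.30361811e+00,
       -9.78324773e-06,  1.43121257e+00]), 'qvel': array([ 1.04490812e-03,  1.54456597e-03, -7.28666846e-06, -1.09598151e-03,
       -1.01310077e-04, -2.86404356e-04]), 'tau': array([-9.10893341e-04, -4.80480444e+01,  2.98817414e+01,  3.02363542e-04,
       -1.96157066e-04, -2.21467559e-06]), 'tcp_pos': array([ 0.23486985, -0.52487185,  0.23130987]), 'orientation': array([ 2.57200285e-05,  9.77950740e-01,  2.08835701e-01, -3.07986987e-06]), 'wrist_force': array([-0.23283792, -1.43925573,  0.1081091 ]), 'ft_torque': array([-0.01038978, -0.01515126,  0.04116314]), 'finger_gap': 0.08550995141956902}
```

View pics/top0.png

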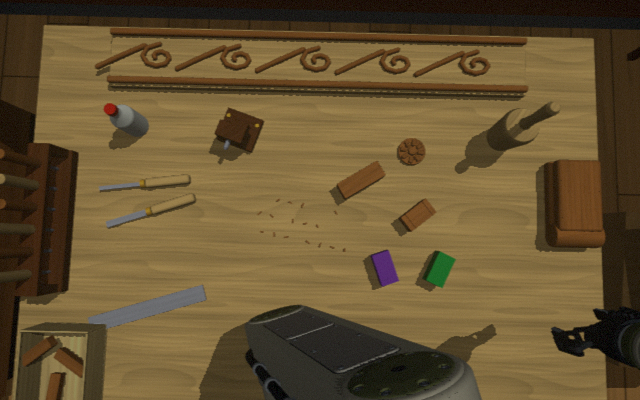

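View pics/side0.png

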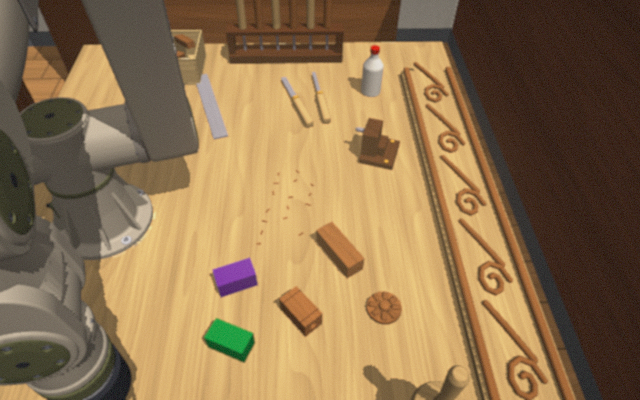

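The two views show the foot candidates: purple block, top (384,268), and green block, top (439,269), which are both look-alikes; offcut, top (360,180), which is longer and has no lines; and the scored oak block, top (418,214) / side (301,311), which is my choice. The stand is at top (238,130) / side (378,147). Next I'll take a close crop of the foot and stand in both views.

```bash
python3 - <<'E'
from h import *
t=cv2.imread('pics/top0.png');s=cv2.imread('pics/side0.png')
def crop(im,u,v,w,h,k): 
    return cv2.resize(im[v:v+h,u:u+w],None,fx=k,fy=k,interpolation=cv2.INTER_CUBIC)
A=crop(t,390,190,57,43,7);B=crop(t,210,100,57,43,7);C=crop(s,272,281,57,43,7);D=crop(s,346,112,57,58,7)[:301+0]
D=crop(s,350,115,57,57,7)
top=np.hstack([A,B]);C=np.vstack([C,np.zeros((D.shape[0]-C.shape[0],C.shape[1],3),np.uint8)])
im=np.vstack([top,np.hstack([C,D])])
im=cv2.resize(im,(798*im.shape[1]//im.shape[1],im.shape[0]))
print(im.shape);cv2.imwrite('pics/crops.png',im[:600+100][:700]if im.shape[0]<=600 else cv2.resize(im,None,fx=600/im.shape[0],fy=600/im.shape[0]));print(600/im.shape[0])
E
```

```text
(700, 798, 3)
0.8571428571428571
```

View pics/crops.png

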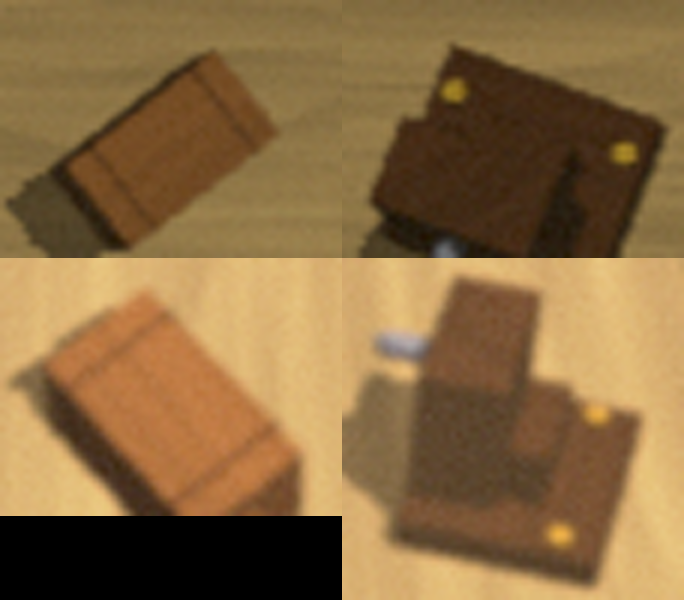

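```bash
python3 - <<'E'
from h import *
from scipy.optimize import least_squares
ct,cs=camera_info('top'),camera_info('side')
ci={'top':ct,'side':cs}
def fit(obs,x0):
    def f(p):
        c,s=np.cos(p[2]),np.sin(p[2]);o=[]
        for cam,P,uv in obs:
            W=[p[0]+c*P[0]-s*P[1],p[1]+s*P[0]+c*P[1],P[2]]
            o+=list(np.subtract(proj(cam,W,ci[cam]),uv))
        return np.array(o)
    r=least_squares(f,x0,loss='soft_l1');return r.x,f(r.x).reshape(-1,2).round(1)
T,S='top','side'
obs=[(T,(.07,.05,.018),(228.3,107.5)),(T,(.07,-.05,.018),(263.8,121.3)),(T,(.02,.035,.088),(220,120.3)),(T,(-.02,.035,.088),(215,133.3)),
(S,(-.02,.035,.088),(369.3,117.8)),(S,(.02,.035,.088),(383.3,120.7)),(S,(.02,-.035,.088),(380.5,137.3)),(S,(-.02,-.035,.088),(363.3,135.7)),
(S,(.07,.05,.018),(399.7,140.7)),(S,(-.045,0,.07),(356,129))]
g=at_z(T,238,130,.02)
sub=lambda c:[o for o in obs if o[0]==c]
for name,o in [('all',obs),('top',sub(T)),('side',sub(S))]:
    p,r=fit(o,[g[0],g[1],-.36]);print(name,p[:2].round(4),np.degrees(p[2]).round(1));print(r.tolist())
    c,s=np.cos(p[2]),np.sin(p[2]);print('tip',(p[0]-.045*c).round(4),(p[1]-.045*s).round(4))
print('foot')
for u,v in [(425.5,198.7),(436.3,211.7),(411.2,231.2),(401.3,217.2)]: print(at_z(T,u,v,.044,ct).round(4))
for u,v in [(296.7,286.3),(279.5,298.3),(322,314.3)]: print(at_z(S,u,v,.044,cs).round(4))
fo=[(T,(a,b,.044),uv) for (a,b),uv in zip([(.04,.022),(.04,-.022),(-.04,-.022),(-.04,.022)],[(425.5,198.7),(436.3,211.7),(411.2,231.2),(401.3,217.2)])]
fo+=[(S,(a,b,.044),uv) for (a,b),uv in zip([(-.04,.022),(-.04,-.022),(.04,-.022)][:0],[])]
g=at_z(T,418,214,.044)
p,r=fit(fo,[g[0],g[1],-.9+0.2]);print(p,np.degrees(p[2]),r.tolist())
for P in [(.04,.022),(.04,-.022),(-.04,-.022),(-.04,.022)]:
    c,s=np.cos(p[2]),np.sin(p[2]);print('side pred',np.round(proj(S,[p[0]+c*P[0]-s*P[1],p[1]+s*P[0]+c*P[1],.044],cs),1))
E
```

```text
all [0.6469 0.2059] -17.3
[[-0.1, -1.1], [0.3, -3.0], [0.6, -2.2], [-0.0, 0.0], [-1.2, -0.3], [0.1, -0.5], [-2.0, 0.6], [-0.7, -0.7], [0.3, -0.4], [-0.7, 0.7]]
tip 0.6039 0.2192
top [0.6425 0.2077] -19.4
[[0.3, 0.2], [0.2, -0.4], [0.2, -0.8], [-0.9, 1.2]]
tip 0.6 0.2226
side [0.6487 0.2052] -16.5
[[-0.7, -0.1], [0.7, -0.4], [-1.1, 0.8], [0.2, -0.4], [0.8, -0.5], [-0.0, 1.0]]
tip 0.6055 0.218
foot
[ 0.4948 -0.2796  0.044 ]
[ 0.4627 -0.3068  0.044 ]
[ 0.4124 -0.244   0.044 ]
[ 0.4468 -0.219   0.044 ]
[ 0.4487 -0.2197  0.044 ]
[ 0.4147 -0.2454  0.044 ]
[ 0.4965 -0.2832  0.044 ]
[ 0.45420932 -0.26227949 -0.89988596] -51.559667833647076 [[0.1, -0.6], [0.2, 0.3], [0.3, 0.1], [-0.7, 0.1]]
side pred [321.8 312.8]
side pred [304.2 326.6]
side pred [278.2 298. ]
side pred [295.6 285.3]
```

```bash
python3 - <<'E'
from h import *
import workcell
print(grip_point_offset, [n for n in dir(workcell) if not n.startswith('_')])
s=cv2.imread('pics/side0.png');w=cv2.imread('pics/wrist0.png')
A=cv2.resize(s[282:342,270:340],None,fx=6,fy=6,interpolation=cv2.INTER_CUBIC)
B=cv2.resize(w,(576,360))[:, :380]
cv2.imwrite('pics/c2.png',np.hstack([A,B]))
E
```

```text
0.0187 ['MotionError', 'camera_info', 'get_state', 'grip_point_offset', 'hand_in', 'read_camera', 'silhouettes']
```

View pics/c2.png

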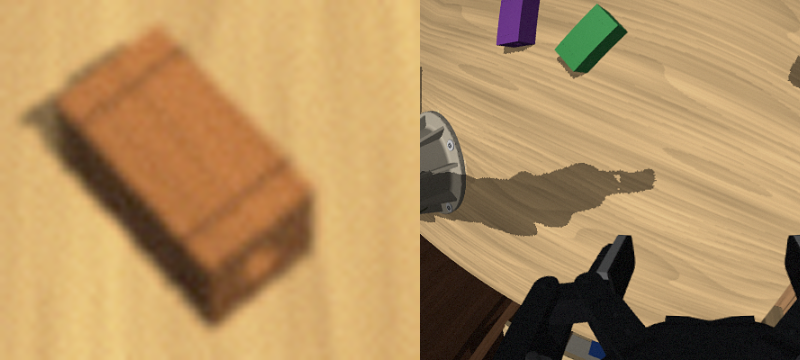

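The end of the foot facing the side camera, at side (313,326), shows a faint spot. That isn't conclusive, so the peg will decide. Working out the approach now.

```bash
cat >> h.py <<'E'
def down(yaw):  # tool z down, tool x heading yaw (deg)
    c,s=np.cos(np.radians(yaw)),np.sin(np.radians(yaw))
    return np.array([[c,s,0],[s,-c,0],[0,0,-1.]])
def rel(P,M,P0=None,M0=None):
    st=get_state()
    P0=st['tcp_pos'] if P0 is None else np.array(P0); M0=rot(st['orientation']).as_matrix() if M0 is None else M0
    d=M0.T@(np.array(P)-P0)*100
    rv=np.degrees(R.from_matrix(M0.T@M).as_rotvec())
    return d.round(2),rv.round(1)
E
python3 - <<'E'
from h import *
print(rel([.455,-.263,.13],down(128.5)))
E
```

```text
(array([ 30.79, -14.91,  10.13]), array([   0. ,    0. , -104.4]))
```

>>> {"method": "send_rows", "body": {"series": [30.8,-14.9,10.1,0,0,-104.4,1,30.8,-14.9,10.1,0,0,-104.4,1,30.8,-14.9,10.1,0,0,-104.4,1,30.8,-14.9,10.1,0,0,-104.4,1,30.8,-14.9,10.1,0,0,-104.4,1,30.8,-14.9,10.1,0,0,-104.4,1,30.8,-14.9,10.1,0,0,-104.4,1,30.8,-14.9,10.1,0,0,-104.4,1,30.8,-14.9,10.1,0,0,-104.4,1,30.8,-14.9,10.1,0,0,-104.4,1]}}

```text
clock: 1.88
tcp_pos: [0.4566, -0.2587, 0.1287]
orientation: [-0.001, 0.666, 0.746, 0.001]
wrist_force: [-0.5, 0.2, 0.5]
finger_gap: 0.0851
```

```bash
python3 - <<'E'
from h import *
st=get_state();print(st['clock'],st['tcp_pos'],st['orientation'],st['joint_pos'].round(2))
print(rel([.455,-.263,.13],down(128.5)))
E
```

```text
1.8833 [ 0.45664741 -0.2586938   0.1286926 ] [-1.35007767e-03  6.66484517e-01  7.45517390e-01  6.22127393e-04] [-0.67  0.27 -0.27  1.03  0.    0.79]
(array([-0.41, -0.21, -0.13]), array([ -0. ,  -0.2, -32.1]))
```

>>> {"method": "send_rows", "body": {"series": [0,0,0,0,0,-32.2,1,0,0,0,0,0,-32.2,1,0,0,0,0,0,-32.2,1,0,0,0,0,0,-32.2,1,0,0,0,0,0,-32.2,1,0,0,0,0,0,-32.2,1,0,0,0,0,0,-32.2,1]}}

```text
clock: 2.47
tcp_pos: [0.4552, -0.2631, 0.1304]
orientation: [0.0, 0.44, 0.898, -0.0]
wrist_force: [0.9, -0.4, 0.0]
finger_gap: 0.0857
```

```bash
python3 - <<'E'
from h import *
st=get_state();print(st['clock'],st['tcp_pos'],st['joint_pos'].round(2))
print(rel([.455,-.263,.006],down(128.5)))
im=read_camera('wrist');ci=camera_info('wrist');cv2.imwrite('pics/w1.png',im)
# overlay predicted foot top corners
c,s=np.cos(np.radians(128.5)),np.sin(np.radians(128.5))
for a in(-.04,.04):
  for b in(-.022,.022):
    u,v=proj('wrist',[.4545+c*a-s*b,-.2625+s*a+c*b,.044],ci);cv2.circle(im,(int(u),int(v)),3,(255,0,255),-1)
cv2.imwrite('pics/w1o.png',im)
E
```

```text
2.4667 [ 0.45519115 -0.26309514  0.13036276] [-0.68  0.27 -0.26  1.03 -0.    0.23]
(array([ 2.000e-02, -1.000e-02,  1.244e+01]), array([-0. ,  0. , -0.7]))
```

View pics/w1o.png

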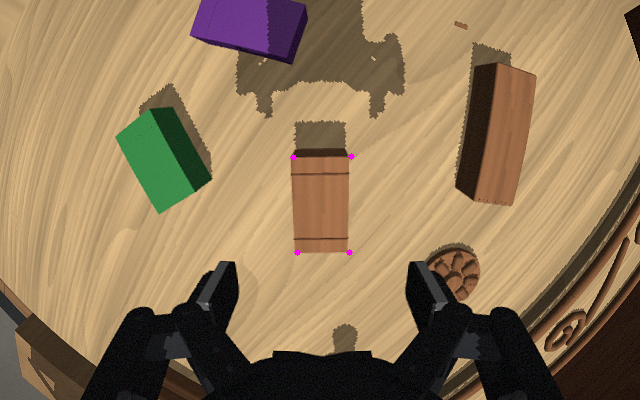

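The foot lies between the jaws at wrist (320,203), and the projected corners match to within about 1.5 mm. I'll descend and grip.

>>> {"method": "send_rows", "body": {"series": [0,0,4,0,0,-0.7,1,0,0,8,0,0,-0.7,1,0,0,10.4,0,0,-0.7,1,0,0,12.4,0,0,-0.7,1,0,0,12.4,0,0,-0.7,1,0,0,12.4,0,0,-0.7,0,0,0,12.4,0,0,-0.7,0,0,0,12.4,0,0,-0.7,0,0,0,12.4,0,0,-0.7,0,0,0,12.4,0,0,-0.7,0], "newtons": 50}}

```text
clock: 3.35
tcp_pos: [0.4565, -0.2643, 0.0083]
orientation: [0.002, 0.434, 0.901, -0.001]
wrist_force: [-0.1, 1.4, 6.8]
finger_gap: 0.0433
```

>>> {"method": "send_rows", "body": {"series": [0,0,0,0,0,0,0,0,0,0,0,0,0,0,0,0,0,0,0,0,0,0,0,0,0,0,0,0,0,0,0,0,0,0,0]}}

```text
clock: 3.77
tcp_pos: [0.4566, -0.2642, 0.0083]
orientation: [0.002, 0.433, 0.901, -0.001]
wrist_force: [-0.8, -0.0, 6.2]
finger_gap: 0.0438
```

>>> {"method": "send_rows", "body": {"series": [0,0,-4,0,0,0,0,0,0,-8,0,0,0,0,0,0,-12,0,0,0,0,0,0,-16,0,0,0,0,0,0,-20,0,0,0,0,0,0,-20,0,0,0,0,0,0,-20,0,0,0,0,0,0,-20,0,0,0,0]}}

```text
clock: 4.43
tcp_pos: [0.455, -0.2629, 0.2062]
orientation: [0.0, 0.433, 0.901, -0.0]
wrist_force: [-0.4, -0.3, -2.5]
finger_gap: 0.0434
```

```bash
python3 - <<'E'
from h import *
st=get_state();print(st['clock'],st['tcp_pos'],st['wrist_force'],st['finger_gap'],st['joint_pos'].round(2))
P=st['tcp_pos'];s=read_camera('side');w=read_camera('wrist')
h=P+[0.04*.62,-.04*.78,.019]
u,v=map(int,proj('side',h));print(u,v,proj('wrist',P+[-.025,.031,.019]))
A=cv2.resize(s[v-35:v+35,u-35:u+35],(400,400),interpolation=cv2.INTER_CUBIC)
B=cv2.resize(w[60:310,200:450],(400,400),interpolation=cv2.INTER_CUBIC)
cv2.imwrite('pics/c3.png',np.hstack([A,B]))
E
```

```text
4.4333 [ 0.45495265 -0.26288309  0.20623779] [-0.43307933 -0.34679282 -2.48000077] 0.043432949330199054 [-0.68  0.23 -0.13  1.21 -0.    0.22]
313 267 (np.float64(324.47600815625344), np.float64(207.37278417590323))
```

View pics/c3.png

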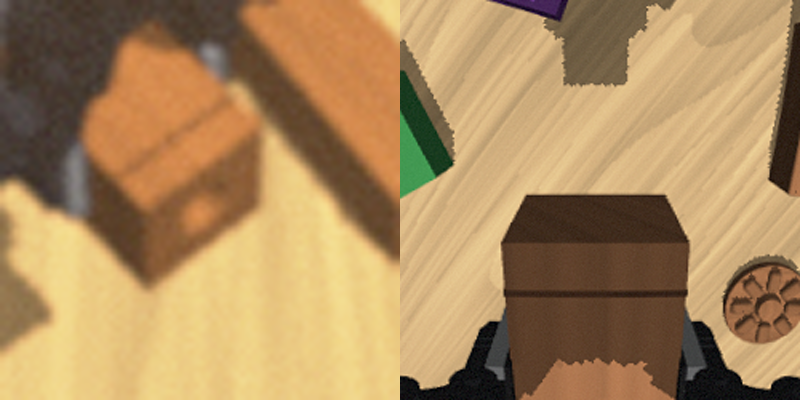

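The spot is on the end facing the side camera, crop-left (200,215). The opposite end, seen by the wrist camera, is plain. So the hole is probably on the tool −x end. I'll plan a view of the stand from the wrist camera to refine the peg position.

```bash
cat >> h.py <<'E'
def camat(P,M):
    st=get_state();M0=rot(st['orientation']).as_matrix();ci=camera_info('wrist')
    return dict(K=ci['K'],xyz=np.array(P)+M@M0.T@(np.array(ci['xyz'])-st['tcp_pos']),attitude=M@M0.T@rmat(ci['attitude']))
E
python3 - <<'E'
from h import *
st=get_state();print((rot(st['orientation']).as_matrix().T@rmat(camera_info('wrist')['attitude'])).round(2).tolist())
for P,y in [([.56,.03,.22],95),([.52,.12,.2],128),([.60,.06,.2],95),([.56,.10,.17],110)]:
    ci=camat(P,down(y));print(P,y,[np.round(proj('wrist',Q,ci)).tolist() for Q in [(.603,.2205,.07),(.645,.206,.088),(.72,.14,.018),(.74,.23,.018)]],rel(P,down(y)))
E
```

```text
[[0.0, -0.95, -0.32], [1.0, 0.0, 0.0], [-0.0, -0.32, 0.95]]
[0.56, 0.03, 0.22] 95 [[386.0, -1.0], [433.0, 16.0], [466.0, 98.0], [487.0, 31.0]] (array([16.23, 26.51, -1.51]), array([-0.1, -0.2, 33.6]))
[0.52, 0.12, 0.2] 128 [[456.0, 165.0], [480.0, 208.0], [454.0, 262.0], [509.0, 218.0]] (array([25.75, 29.01,  0.52]), array([-0. , -0.2,  0.6]))
[0.6, 0.06, 0.2] 95 [[343.0, 17.0], [394.0, 34.0], [439.0, 119.0], [463.0, 43.0]] (array([16.07, 31.51,  0.49]), array([-0.1, -0.2, 33.6]))
[0.56, 0.1, 0.17] 110 [[426.0, 86.0], [472.0, 125.0], [473.0, 203.0], [518.0, 135.0]] (array([21.68, 30.89,  3.51]), array([-0.1, -0.2, 18.6]))
```

>>> {"method": "send_rows", "body": {"series": [25.8,29,0.5,0,0,0,0,25.8,29,0.5,0,0,0,0,25.8,29,0.5,0,0,0,0,25.8,29,0.5,0,0,0,0,25.8,29,0.5,0,0,0,0,25.8,29,0.5,0,0,0,0,25.8,29,0.5,0,0,0,0,25.8,29,0.5,0,0,0,0,25.8,29,0.5,0,0,0,0,25.8,29,0.5,0,0,0,0]}}

```text
clock: 5.37
tcp_pos: [0.5197, 0.1243, 0.1992]
orientation: [-0.002, 0.431, 0.902, 0.0]
wrist_force: [-0.2, -0.4, -1.1]
finger_gap: 0.0434
```

>>> {"method": "send_rows", "body": {"series": [0,0,0,0,0,0,0,0,0,0,0,0,0,0,0,0,0,0,0,0,0]}}

```text
clock: 5.62
tcp_pos: [0.5198, 0.1186, 0.2001]
orientation: [-0.001, 0.434, 0.901, -0.001]
wrist_force: [-1.3, -0.8, -1.6]
finger_gap: 0.0434
```

```bash
python3 - <<'E'
from h import *
import json
st=get_state();print(st['clock'],st['tcp_pos'],st['finger_gap'])
ci=camera_info('wrist');w=read_camera('wrist');cv2.imwrite('pics/w3.png',w)
json.dump({k:np.array(v).tolist() for k,v in ci.items()},open('w3.json','w'))
print([(d['p'],d['box']) for d in silhouettes('wrist','stand')])
cv2.imwrite('pics/w3c.png',cv2.resize(w[115:315,400:600],(600,600),interpolation=cv2.INTER_CUBIC))
E
```

```text
5.6167 [0.5198469  0.1186386  0.20009869] 0.04335486798230641
[(0.71, [409.4, 151.7, 107.2, 98.7])]
```

View pics/w3c.png

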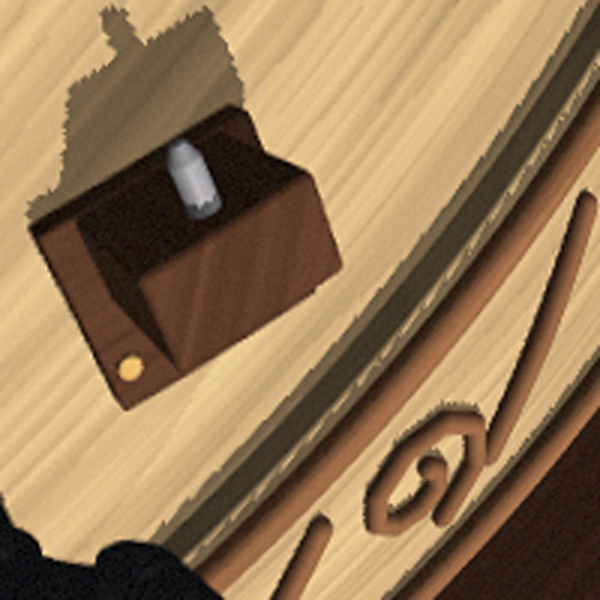

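```bash
cat > fit.py <<'E'
from h import *
import json
from scipy.optimize import least_squares
ci=json.load(open('w3.json'))
pts=[((-.02,-.035,.088),(137,277)),((-.02,.035,.088),(308,177)),((.02,.035,.088),(342,268)),((.02,-.035,.088),(178,370)),
((-.02,-.05,.018),(33,231)),((.07,-.05,.018),(125,410)),((-.045,0,.07),(179,146)),((-.02,0,.07),(204,211))]
def W(p,P):
    c,s=np.cos(p[2]),np.sin(p[2]);return [p[0]+c*P[0]-s*P[1],p[1]+s*P[0]+c*P[1],P[2]+p[3]]
def run(pts,fz):
    f=lambda p:np.concatenate([np.subtract(proj('wrist',W([*p[:3],p[3] if fz else 0],P),ci),(400+u/3,115+v/3)) for P,(u,v) in pts])
    r=least_squares(f,[.645,.206,-.33,0],loss='soft_l1');p=r.x
    print(p[:2].round(4),np.degrees(p[2]).round(2),p[3].round(4),'tip',np.round(W(p,(-.045,0,.07)),4));print(f(p).reshape(-1,2).round(1).tolist())
run(pts,0);run(pts,1);run(pts[:4]+pts[6:],0)
E
python3 fit.py
```

```text
[0.644  0.2086] -20.01 0.0 tip [0.6017 0.224  0.07  ]
[[-0.4, 0.2], [1.6, -2.8], [1.3, 0.7], [0.1, 1.9], [0.6, 1.3], [-1.2, 0.9], [-1.0, -1.5], [-0.1, -1.4]]
[0.65   0.2091] -20.32 -0.0097 tip [0.6078 0.2248 0.0603]
[[0.3, -0.1], [0.4, -1.5], [-0.4, 1.0], [0.1, 0.6], [2.2, 1.4], [-0.8, -0.4], [-0.6, -0.1], [-0.2, -0.7]]
[0.6445 0.208 ] -20.59 0.0 tip [0.6024 0.2238 0.07  ]
[[-0.4, 0.6], [1.8, -1.7], [1.1, 1.9], [-0.3, 2.5], [-0.7, -0.9], [-0.0, -0.7]]
```

```bash
python3 - <<'E'
from h import *
print(rel([.5433,.2444,.0563],down(160.2)))
E
```

```text
(array([ 8.45,  9.69, 14.43]), array([ -0.1,  -0. , -31.7]))
```

>>> {"method": "send_rows", "body": {"series": [8.45,9.7,7,0,0,-31.7,0,8.45,9.7,7,0,0,-31.7,0,8.45,9.7,7,0,0,-31.7,0,8.45,9.7,7,0,0,-31.7,0,8.45,9.7,7,0,0,-31.7,0,8.45,9.7,11,0,0,-31.7,0,8.45,9.7,14.4,0,0,-31.7,0,8.45,9.7,14.4,0,0,-31.7,0,8.45,9.7,14.4,0,0,-31.7,0,8.45,9.7,14.4,0,0,-31.7,0]}}

```text
clock: 6.55
tcp_pos: [0.5447, 0.2453, 0.0587]
orientation: [0.001, 0.172, 0.985, 0.0]
wrist_force: [0.0, 0.4, -0.9]
finger_gap: 0.0432
```

```bash
python3 - <<'E'
from h import *
st=get_state();print(st['clock'],st['tcp_pos'],rel([.5433,.2444,.0563],down(160.2)),st['joint_pos'].round(2))
s=read_camera('side');t=read_camera('top');w=read_camera('wrist')
A=s[95:175,300:420];B=t[90:170,170:290]
f=lambda a:cv2.resize(a,(400,267),interpolation=cv2.INTER_CUBIC)
C=cv2.resize(w[150:370,200:500],(400,293))
D=np.zeros((293,400,3),np.uint8)
cv2.imwrite('pics/c4.png',np.vstack([np.hstack([cv2.convertScaleAbs(f(A),alpha=1.3),cv2.convertScaleAbs(f(B),alpha=1.8)]),np.hstack([C,D])]))
E
```

```text
6.55 [0.54468367 0.24529377 0.05874917] (array([ 0.1 , -0.13,  0.24]), array([0. , 0.1, 0. ])) [ 0.29  0.46 -0.18  0.93 -0.    0.63]
```

View pics/c4.png

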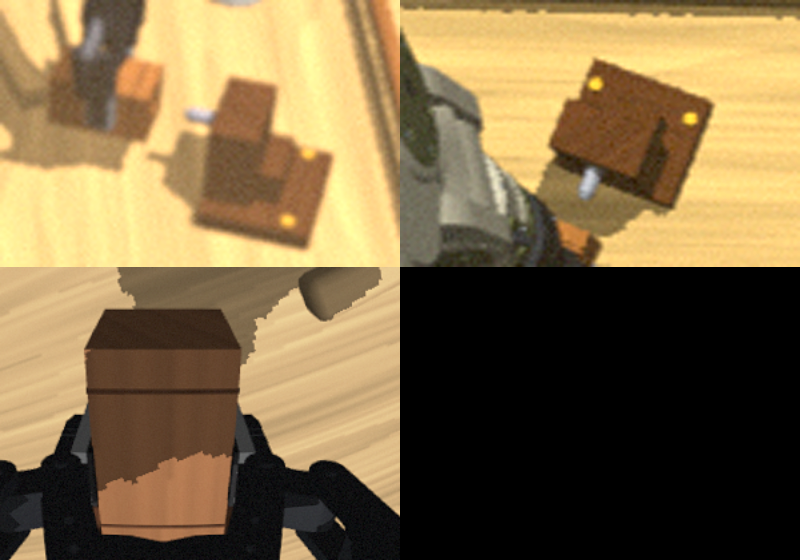

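```bash
python3 - <<'E'
from h import *
st=get_state();P=st['tcp_pos'];M=rot(st['orientation']).as_matrix()
u=-M[:,0];y=np.array([-u[1],u[0],0]);print(st['clock'],P,u)
for b in(.022,-.022):
  for dz in(.0357,-.0083):
    print(b,dz,np.round(proj('side',P+u*.0374+y*b+[0,0,dz]),1))
for b in(.022,-.022): print('top',b,np.round(proj('top',P+u*.0374+y*b+[0,0,.0357]),1))
Q=np.array([.602,.2232,.07]);print('peg tip pred side',proj('side',Q),'root',proj('side',Q+.025*u),'top',proj('top',Q),proj('top',Q+.025*u))
E
```

```text
6.7 [0.54568066 0.24617317 0.05989058] [ 0.94137825 -0.33733337  0.00363205]
0.022 0.0357 [348.7 113.2]
0.022 -0.0083 [347.8 126.3]
-0.022 0.0357 [344.1 123.8]
-0.022 -0.0083 [343.3 137. ]
top 0.022 [209.4 152.8]
top -0.022 [226.4 159.2]
peg tip pred side (np.float64(354.40879945494595), np.float64(128.71958808796165)) root (np.float64(363.85055272130535), np.float64(130.7041091616764)) top (np.float64(225.07703601054928), np.float64(149.7311282106884)) (np.float64(228.89576287378924), np.float64(140.45498180220892))
```

>>> {"method": "send_rows", "body": {"series": [0,0,0,0,0,0,0,0,0,0,0,0,0,0]}}

```text
clock: 6.87
tcp_pos: [0.5446, 0.2463, 0.0588]
orientation: [0.001, 0.171, 0.985, 0.001]
wrist_force: [-0.2, -0.4, -1.0]
finger_gap: 0.0434
```

```bash
python3 - <<'E'
from h import *
st=get_state();P=st['tcp_pos'];M=rot(st['orientation']).as_matrix()
u=-M[:,0];y=np.array([-u[1],u[0],0]);print(st['clock'],P,u,st['wrist_force'],st['qvel'].round(3))
print('pred bottom corner top',proj('top',P+u*.0374-y*.022+[0,0,-.0083]))
t=read_camera('top');s=read_camera('side')
g=lambda im,a,b,c,d:cv2.convertScaleAbs(cv2.resize(im[b:b+d,a:a+c],(480,480),interpolation=cv2.INTER_CUBIC),alpha=1.5)
print(get_state()['tcp_pos'])
cv2.imwrite('pics/c5.png',np.hstack([g(s,330,100,60,60),g(t,195,125,60,60)])[:, :960])
a=cv2.imread('pics/c5.png');cv2.imwrite('pics/c5.png',cv2.resize(a,(800,400)))
E
```

```text
6.8667 [0.54461192 0.2462534  0.05876797] [ 0.9415903  -0.33675424  0.0020698 ] [-0.19433039 -0.38737515 -1.04582762] [ 0.001  0.008 -0.009 -0.005  0.001  0.   ]
pred bottom corner top (np.float64(230.4260652578232), np.float64(163.0561102722926))
[0.54406671 0.24622577 0.05807993]
```

View pics/c5.png

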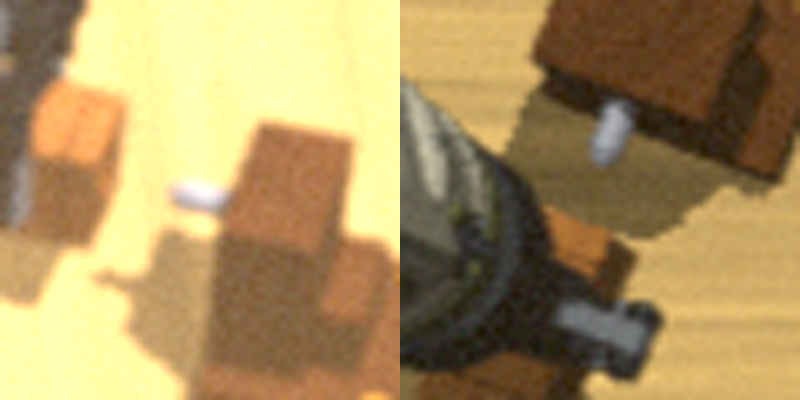

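In this view the peg and foot match my predictions: foot corner at top (230.5,163.2) against a predicted (230.4,163.1), and peg tip at top (225.4,149). I'll lower 2 mm and advance along tool −x.

>>> {"method": "send_rows", "body": {"series": [0,0,0.2,0,0,0,0,-0.7,0,0.2,0,0,0,0,-1.4,0,0.2,0,0,0,0,-2,0,0.2,0,0,0,0,-2.3,0,0.2,0,0,0,0,-2.6,0,0.2,0,0,0,0,-2.6,0,0.2,0,0,0,0,-2.6,0,0.2,0,0,0,0]}}

```text
clock: 7.63
tcp_pos: [0.5682, 0.2372, 0.0551]
orientation: [-0.0, 0.171, 0.985, -0.0]
wrist_force: [0.7, -0.3, -0.8]
finger_gap: 0.0435
```

```bash
cat > s.py <<'E'
from h import *
st=get_state();P=st['tcp_pos'];M=rot(st['orientation']).as_matrix();u=np.array([.941,-.339,0]);y=np.array([.339,.941,0])
d=P-[.602,.2232,.0563];print(round(st['clock'],2),P.round(4),'mouth past tip mm',round((d@u+.0374)*1e3,1),'lat',round(d@y*1e3,1),'dz',round(d[2]*1e3,1))
F=st['wrist_force'];print('F axial,lat,z',(F@u).round(1),(F@y).round(1),F[2].round(1),'gap',st['finger_gap'].round(4),'hole dir',(-M[:,0]).round(3),st['ft_torque'].round(2))
E
python3 s.py
```

```text
7.63 [0.5682 0.2372 0.0551] mouth past tip mm 0.9 lat 1.7 dz -1.2Traceback (most recent call last):
  File "s.py", line 4, in <module>
    F=st['wrist_force'];print('F axial,lat,z',(F@u).round(1),(F@y).round(1),F[2].round(1),'gap',st['finger_gap'].round(4),'hole dir',(-M[:,0]).round(3),st['ft_torque'].round(2))
                                                                                                ^^^^^^^^^^^^^^^^^^^^^^
AttributeError: 'float' object has no attribute 'round'
```

>>> {"method": "send_rows", "body": {"series": [0,-0.1,-0.1,0,0,0,0,-0.3,-0.1,-0.1,0,0,0,0,-0.6,-0.1,-0.1,0,0,0,0,-0.6,-0.1,-0.1,0,0,0,0,-0.6,-0.1,-0.1,0,0,0,0]}}

```text
clock: 8.05
tcp_pos: [0.5737, 0.2343, 0.0563]
orientation: [0.0, 0.171, 0.985, 0.0]
wrist_force: [0.7, -0.2, -1.8]
finger_gap: 0.0432
```

```bash
sed -i "s/st\['finger_gap'\].round(4)/round(st['finger_gap'],4)/" s.py; python3 s.py
```

```text
8.05 [0.5737 0.2343 0.0563] mouth past tip mm 7.0 lat 0.9 dz 0.0
F axial,lat,z 0.7 0.1 -1.8 gap 0.0432 hole dir [ 0.942 -0.337  0.   ] [-0.    0.03  0.02]
```

>>> {"method": "send_rows", "body": {"series": [-0.2,0,0,0,0,0,0,-0.4,0,0,0,0,0,0,-0.6,0,0,0,0,0,0,-0.8,0,0,0,0,0,0,-0.8,0,0,0,0,0,0]}}

```text
clock: 8.47
tcp_pos: [0.5815, 0.2315, 0.0563]
orientation: [0.0, 0.171, 0.985, 0.0]
wrist_force: [0.6, 0.1, -2.1]
finger_gap: 0.043
```

```bash
python3 s.py
```

```text
8.47 [0.5815 0.2315 0.0563] mouth past tip mm 15.3 lat 0.9 dz -0.0
F axial,lat,z 0.5 0.3 -2.1 gap 0.043 hole dir [ 0.942 -0.337  0.   ] [ 0.01 -0.02 -0.06]
```

It's entering freely, so this is the drilled end. Continuing to the shoulder.

>>> {"method": "send_rows", "body": {"series": [-0.2,0,0,0,0,0,0,-0.4,0,0,0,0,0,0,-0.6,0,0,0,0,0,0,-0.8,0,0,0,0,0,0,-0.8,0,0,0,0,0,0]}}

```text
clock: 8.88
tcp_pos: [0.589, 0.2288, 0.0563]
orientation: [0.0, 0.171, 0.985, -0.0]
wrist_force: [-0.3, -0.3, -1.4]
finger_gap: 0.0433
```

```bash
python3 s.py
```

```text
8.88 [0.589  0.2288 0.0563] mouth past tip mm 23.3 lat 0.9 dz -0.0
F axial,lat,z -0.2 -0.4 -1.4 gap 0.0433 hole dir [ 0.942 -0.337  0.   ] [ 0.03  0.03 -0.02]
```

>>> {"method": "send_rows", "body": {"series": [-0.15,0,0,0,0,0,0,-0.3,0,0,0,0,0,0,-0.4,0,0,0,0,0,0,-0.4,0,0,0,0,0,0]}}

```text
clock: 9.22
tcp_pos: [0.5904, 0.2282, 0.0561]
orientation: [-0.002, 0.17, 0.985, 0.0]
wrist_force: [-5.5, 3.2, 1.7]
finger_gap: 0.0436
```

```bash
python3 s.py
```

```text
9.22 [0.5904 0.2282 0.0561] mouth past tip mm 24.8 lat 0.8 dz -0.2
F axial,lat,z -6.3 1.2 1.7 gap 0.0436 hole dir [ 0.942 -0.336 -0.004] [0.4  0.85 0.12]
```

>>> {"method": "send_rows", "body": {"series": [-0.2,0,0,0,0,0,0,-0.3,0,0,0,0,0,0,-0.3,0,0,0,0,0,0,-0.3,0,0,0,0,0,0]}}

```text
clock: 9.55
tcp_pos: [0.5904, 0.2281, 0.0558]
orientation: [-0.004, 0.17, 0.986, 0.0]
wrist_force: [-12.1, 5.3, 5.2]
finger_gap: 0.0432
```

```bash
python3 s.py;python3 - <<'E'
from h import *
t=read_camera('top');s=read_camera('side')
g=lambda im,a,b,c,d:cv2.convertScaleAbs(cv2.resize(im[b:b+d,a:a+c],(400,400),interpolation=cv2.INTER_CUBIC),alpha=1.5)
cv2.imwrite('pics/c6.png',np.hstack([g(s,330,100,60,60),g(t,195,115,60,60)]))
E
```

```text
9.55 [0.5904 0.2281 0.0558] mouth past tip mm 24.8 lat 0.7 dz -0.5
F axial,lat,z -13.2 0.9 5.2 gap 0.0432 hole dir [ 0.942 -0.334 -0.008] [0.86 1.99 0.26]
```

View pics/c6.png

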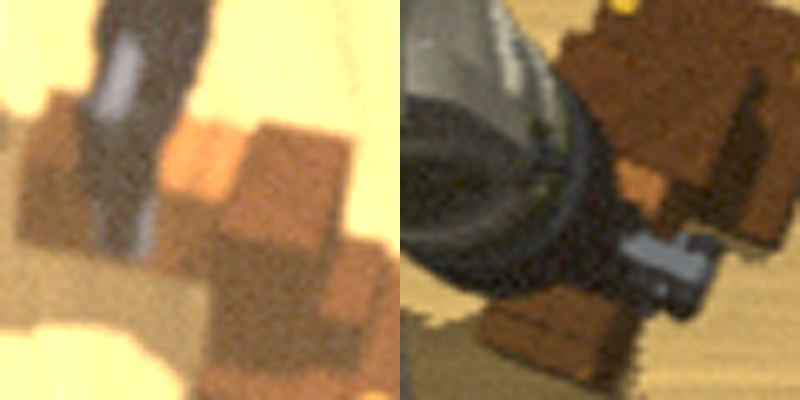

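The foot is seated. Both views show no gap between foot end and upright (side crop (240,170), top crop (660,175)), and the arm stalls at 24.8 mm with 13 N axial. Drawing it straight off now.

>>> {"method": "send_rows", "body": {"series": [0.6,0,0,0,0,0,0,1,0,0,0,0,0,0,1.5,0,0,0,0,0,0,2.2,0,0,0,0,0,0,3,0,0,0,0,0,0,4,0,0,0,0,0,0,5.5,0,0,0,0,0,0,7,0,0,0,0,0,0,8,0,0,0,0,0,0,8,0,0,0,0,0,0]}}

```text
clock: 10.48
tcp_pos: [0.517, 0.2542, 0.0562]
orientation: [-0.001, 0.17, 0.985, -0.0]
wrist_force: [-0.7, -0.5, -2.1]
finger_gap: 0.0434
```

```bash
python3 s.py; python3 - <<'E'
from h import *
print(get_state()['joint_pos'].round(3))
# final pose: j1-radial; tool z outward, tool x down (hole = -x up)
for az in (0,15):
    a=np.radians(az);z=np.array([np.cos(a),np.sin(a),0]);x=np.array([0,0,-1.]);y=np.cross(z,x);M=np.array([x,y,z]).T
    print(az,rel([.62*np.cos(a),.62*np.sin(a),.30],M), rel([.55,.15,.25],down(180+az)))
E
```

```text
10.48 [0.517  0.2542 0.0562] mouth past tip mm -53.1 lat 0.3 dz -0.1
F axial,lat,z -0.5 -0.7 -2.1 gap 0.0434 hole dir [ 0.942 -0.335 -0.002] [-0.01  0.04 -0.03]
[ 0.317  0.427 -0.237  0.909  0.     0.659]
0 (array([-18.17, -20.52, -24.39]), array([-15.4, -89.2, -15.3])) (array([ -6.56,  -8.73, -19.39]), array([ -0. ,  -0.1, -19.6]))
15 (array([-10.81,  -6.11, -24.4 ]), array([-27.1, -87.1, -27.1])) (array([ -6.56,  -8.73, -19.39]), array([ -0. ,  -0.1, -34.6]))
```

```bash
python3 - <<'E'
from h import *
print(rel([.52,.10,.32],down(180)))
M1=down(180);x=np.array([0,0,-1.]);z=np.array([1.,0,0]);M2=np.array([x,np.cross(z,x),z]).T
print(rel([.58,.08,.32],M2,[.52,.10,.32],M1))
E
```

```text
(array([ -5.4 , -14.45, -26.38]), array([ -0. ,  -0.1, -19.6]))
(array([-6., -2.,  0.]), array([ -0., -90.,  -0.]))
```

>>> {"method": "send_rows", "body": {"series": [0,-1,-4,0,0,0,0,0,-3,-8,0,0,0,0,-5.4,-14.5,-26.4,0,0,-19.6,0,-5.4,-14.5,-26.4,0,0,-19.6,0,-5.4,-14.5,-26.4,0,0,-19.6,0,-5.4,-14.5,-26.4,0,0,-19.6,0,-5.4,-14.5,-26.4,0,0,-19.6,0,-5.4,-14.5,-26.4,0,0,-19.6,0,-5.4,-14.5,-26.4,0,0,-19.6,0,-5.4,-14.5,-26.4,0,0,-19.6,0]}}

```text
clock: 11.32
tcp_pos: [0.5228, 0.0982, 0.3211]
orientation: [0.001, 0.002, 1.0, 0.0]
wrist_force: [0.7, -0.4, -1.3]
finger_gap: 0.0436
```

>>> {"method": "send_rows", "body": {"series": [-6,-2,0,0,-5,0,0,-6,-2,0,0,-10,0,0,-6,-2,0,0,-16,0,0,-6,-2,0,0,-22,0,0,-6,-2,0,0,-28,0,0,-6,-2,0,0,-34,0,0,-6,-2,0,0,-40,0,0,-6,-2,0,0,-45,0,0,-6,-2,0,0,-45,0,0]}}

```text
clock: 12.07
tcp_pos: [0.5734, 0.0802, 0.3082]
orientation: [0.376, -0.0, 0.926, 0.0]
wrist_force: [-2.4, 0.8, -5.3]
finger_gap: 0.0434
```

```bash
cat > f.py <<'E'
from h import *
st=get_state();x=np.array([0,0,-1.]);z=np.array([1.,0,0]);M2=np.array([x,np.cross(z,x),z]).T
print(rel([.58,.08,.32],M2),st['joint_pos'].round(2),'hole dir',-rot(st['orientation']).as_matrix()[:,0].round(3),st['finger_gap'],st['wrist_force'],st['qvel'].round(3),st['clock'])
E
python3 f.py
```

```text
(array([-1.29, -0.02, -0.38]), array([  0.1, -45.8,   0. ])) [-0.   -0.26 -0.66  0.39  0.   -0.  ] hole dir [0.717 0.    0.697] 0.043448238222875 [-2.40593183  0.83421614 -5.2752485 ] [-0.007  0.072  0.217  0.233  0.    -0.001] 12.0667
```

```bash
sed -i 's/\[.58,.08,.32\]/[.70,.08,.30]/' f.py; python3 f.py
```

```text
(array([-8.5 , -0.04,  9.42]), array([  0.1, -45.8,   0. ])) [-0.   -0.26 -0.66  0.39  0.   -0.  ] hole dir [0.717 0.    0.697] 0.043448238222875 [-2.40593183  0.83421614 -5.2752485 ] [-0.007  0.072  0.217  0.233  0.    -0.001] 12.0667
```

>>> {"method": "send_rows", "body": {"series": [-3,0,3,0,-5,0,0,-6,0,6,0,-10,0,0,-8,0,9,0,-16,0,0,-8.5,0,9.4,0,-22,0,0,-8.5,0,9.4,0,-28,0,0,-8.5,0,9.4,0,-34,0,0,-8.5,0,9.4,0,-40,0,0,-8.5,0,9.4,0,-45,0,0,-8.5,0,9.4,0,-45,0,0,-8.5,0,9.4,0,-45,0,0]}}

```text
clock: 12.9
tcp_pos: [0.7511, 0.0874, 0.324]
orientation: [0.701, 0.002, 0.713, -0.002]
wrist_force: [0.8, -0.7, -0.9]
finger_gap: 0.0435
```

>>> {"method": "send_rows", "body": {"series": [0,0,0,0,0,0,0,0,0,0,0,0,0,0,0,0,0,0,0,0,0,0,0,0,0,0,0,0]}}

```text
clock: 13.23
tcp_pos: [0.7491, 0.0868, 0.3276]
orientation: [0.701, 0.003, 0.713, -0.003]
wrist_force: [-0.6, -0.3, -0.7]
finger_gap: 0.0432
```

```bash
python3 f.py
```

```text
(array([ 2.84, -0.71, -4.86]), array([-0.4, -0.9,  0. ])) [ 0.02  0.33 -1.02 -1.34 -0.03  0.  ] hole dir [ 0.016 -0.     1.   ] 0.043156476648678894 [-0.61922919 -0.34066925 -0.71100101] [-0.005 -0.021 -0.008 -0.018  0.    -0.001] 13.2333
```

Joint 3 has ended close to its limit (−1.02 of −1.03). I'll move outward and correct the last degree of tilt.

>>> {"method": "send_rows", "body": {"series": [0,0,2,0,-0.5,0,0,0,0,4,0,-0.9,0,0,0,0,6,0,-0.9,0,0,0,0,6,0,-0.9,0,0,0,0,6,0,-0.9,0,0,0,0,6,0,-0.9,0,0,0,0,6,0,-0.9,0,0]}}

```text
clock: 13.82
tcp_pos: [0.8079, 0.0861, 0.3265]
orientation: [0.707, 0.003, 0.707, -0.003]
wrist_force: [-0.4, -0.4, -1.4]
finger_gap: 0.0434
```

```bash
python3 f.py
```

```text
(array([  2.66,  -0.69, -10.78]), array([-0.4, -0. ,  0. ])) [ 0.02  0.41 -0.89 -1.31 -0.02 -0.  ] hole dir [0. 0. 1.] 0.043362483994158305 [-0.44092496 -0.35189706 -1.42026503] [-0.001  0.005 -0.005 -0.003 -0.001  0.003] 13.8167
```

```bash
python3 - <<'E'
from h import *
P=get_state()['tcp_pos']-[.0137,0,0];t=read_camera('top');s=read_camera('side');w=read_camera('wrist')
def g(im,cam,n,al):
    u,v=map(int,proj(cam,P));u=min(max(u,n),640-n);v=min(max(v,n),400-n)
    print(u,v);return cv2.convertScaleAbs(cv2.resize(im[v-n:v+n,u-n:u+n],(400,400),interpolation=cv2.INTER_CUBIC),alpha=al)
o=np.hstack([g(s,'side',45,1.3),g(t,'top',30,1.5)])
cv2.imwrite('pics/c7.png',o)
E
```

```text
463 74
270 30
```

View pics/c7.png

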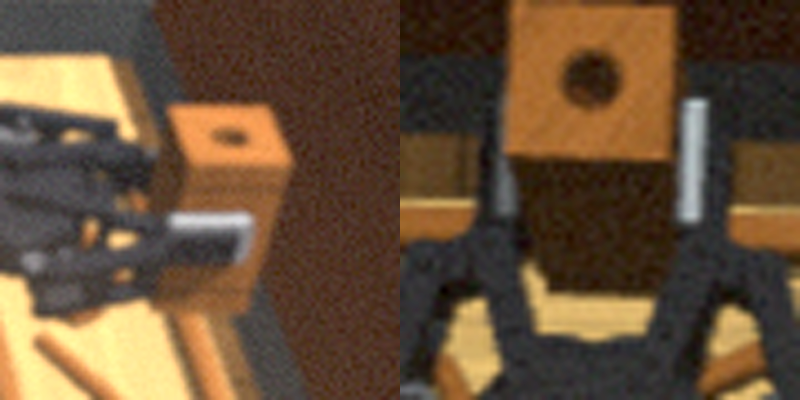

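```bash
python3 - <<'E'
from h import *
P=get_state()['tcp_pos'];c=P-[.0137,0,0]
print('bench edge x',at_z('top',270,26,0)[:2])
ob={'TLn':((193,165),(-.022,-.022,.0374)),'TRn':((293,160),(.022,-.022,.0374)),'BRn':((247,310),(.022,-.022,-.0426)),'TLf':((170,106),(-.022,.022,.0374)),'TRf':((268,104),(.022,.022,.0374))}
for a in(-4,0,4):
    Ry=R.from_euler('y',a,degrees=True).as_matrix()
    print(a,{k:(np.round(proj('side',c+Ry@np.array(q)),1)-np.array([418+uv[0]/4.444,29+uv[1]/4.444])).round(1).tolist() for k,(uv,q) in ob.items()})
# top-view corners, crop origin (240,0), scale 6.667
for k,uv,q in [('a',(112,3),(.022,.022,.0374)),('b',(277,5),(.022,-.022,.0374)),('c',(270,158),(-.022,-.022,.0374)),('e',(148,292),(-.022,.022,-.0426)),('hole',(192,78),(0,0,.0374))]:
    for a in(-4,0,4):
        Ry=R.from_euler('y',a,degrees=True).as_matrix();print(k,a,(proj('top',c+Ry@np.array(q))-np.array([240+uv[0]/6.667,uv[1]/6.667])).round(1))
E
```

```text
bench edge x [0.96128978 0.1332445 ]
-4 {'TLn': [-3.1, -0.2], 'TRn': [-2.7, -0.7], 'BRn': [0.2, -0.9], 'TLf': [-3.0, 0.2], 'TRf': [-2.8, -0.9]}
0 {'TLn': [-1.6, -0.9], 'TRn': [-1.5, -0.1], 'BRn': [-1.4, -0.2], 'TLf': [-1.6, -0.6], 'TRf': [-1.7, -0.3]}
4 {'TLn': [-0.0, -1.6], 'TRn': [-0.4, 0.6], 'BRn': [-3.1, 0.4], 'TLf': [-0.1, -1.2], 'TRf': [-0.6, 0.4]}
a -4 [-0.6  0.6]
a 0 [-0.4 -0.3]
a 4 [-0.2 -1.2]
b -4 [-1.   0.9]
b 0 [-0.9 -0. ]
b 4 [-0.7 -0.9]
c -4 [-0.6  2.1]
c 0 [-0.6  0.3]
c 4 [-0.6 -1.5]
e -4 [-0.2 -0.7]
e 0 [-0.4  0.4]
e 4 [-0.6  1.4]
hole -4 [-0.8  1.7]
hole 0 [-0.7  0.3]
hole 4 [-0.7 -1. ]
```

The foot is upright: a tilt of 0 gives uniform residuals in both views. Last, I'll check that the bystanders haven't moved, then hand in.

```bash
python3 - <<'E'
from h import *
t0=cv2.imread('pics/top0.png').astype(int);t=read_camera('top').astype(int)
for n,(a,b,c,d) in {'offcut':(335,158,52,45),'rosette':(394,136,34,32),'purple':(368,247,34,42),'green':(420,247,40,44),'stand':(212,104,55,48)}.items():
    print(n,np.abs(t-t0)[b:b+d,a:a+c].mean().round(1))
st=get_state();print(st['tcp_pos'],st['finger_gap'],np.abs(st['qvel']).max())
hand_in()
E
```

```text
offcut 5.0
rosette 4.7
purple 4.8
green 4.8
stand 21.7
[0.80819687 0.08612068 0.32586934] 0.043726319453052706 0.006863868329488164
the job is handed in; nothing more can be done
```

The foot went fully onto the peg drilled end first. I then drew it off and turned it hole-up, and the gripper still holds it there. I handed in with the clock at about 14 s.

- **Drilled end:** A spot showed on one end in the side camera, so I tried that end first. It slid over the peg without resistance and stopped 24.8 mm past the tip, against the shoulder, with 13 N axial force. The camera views showed no gap.
- **Final pose:** The tool points the hole straight up, and the foot's corners in the top and side views fit zero tilt. In both views the hole is on top. The foot's lower end is about 28 cm above the bench. The grip reads 43.7 mm and the arm is at rest.
- **Other pieces:** The offcut, the rosette and the purple and green blocks show only image noise against the first picture. The stand region differs more. I put that down to the arm or its shadow but did not check, and the stand is fixed.
- **Disagreements:**
  - In the final side view, all corners sit a uniform 1.6 pixels off the prediction.
  - The side-camera estimate of the peg's heading was about 3 to 4° off the top and wrist cameras, so I used those two.
  - Joint 3 came within 0.01 rad of its limit during the turn. I moved the arm outward, and it finished at −0.89 against a limit of −1.03.

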